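# Catch the cartridge as the reader ejects it

### The job

Press the reader's eject key with one fingertip and trap the test cartridge with the other finger as it springs out, so that it has come out of its catch but stays on the loading ramp instead of sliding off. Do not grip or lift the cartridge, and leave the other things on the table where they are. Finish while a finger is still holding the cartridge back on the ramp.

Things in the scene. Friction and masses are not known exactly. Their poses are not given: they have to be found in the camera images.
- reader: White instrument fixed on the table, 140 wide, 247 long. Origin on the table below the middle of the bay mouth; x to its back, y to its left, z up. Housing x 0 to 150 mm, y -95 to 45, 70 high at the mouth, 100 from x 70. In front: a grey ramp (x -97 to 0, y -28 to 28), a cheek on its left (y 28 to 45), and on its right a level ledge (x -90 to 0, y -95 to -28, 31 high) with the eject key.
- ramp (a point): Point on the ramp at the middle of the bay mouth, 39.5 mm above the table. x points uphill into the bay, y to the reader's left, z square off the ramp. The ramp falls 15 degrees to the front, from x = 0 to its open end at x = -98 mm (14 mm above the table). It is slippery, 48 mm wide between rails 5 mm high, with no end stop.
- key_top (a point): Middle of the top of the eject key, a ribbed grey key 26 mm along the reader's x by 24 mm along y, on the ledge right of the ramp: 50 mm in front of the mouth, 58 mm right of the ramp's centre line. Top 39 mm above the table at rest (8 above the ledge), 32 mm fully down; the ramp's centre line beside it is 26 mm above the table. Axes as the reader's.
- eject_key (a joint): Travel of the key in m: 0 up, 0.007 fully down; it springs back. 1.6 N starts it, about 5 N holds it down. At about 4 mm the catch lets go and the ejector (2.5 N, 30 mm stroke) at once shoots the cartridge down the ramp; if nothing stands in its way it is off the open end within half a second.
- cartridge: The loaded cartridge: white, 70 long (x), 36 wide (y), 16 thick (z), 45 g, two 5 mm ears at the rear foot. Origin mid underside, x to its rear, z through its labelled top. It starts latched, 18 mm standing out of the mouth (origin at ramp x = +17 mm); out of its catch once 8 mm farther out (x under +9), all on the ramp while x is over -63 mm.
- spare_cartridge: A spare cartridge of the same shape lying flat on the table near the ramp; leave it. Origin at the middle of its underside.
- jar: White jar without its cap, 44 mm across, 58 mm high, standing near the ramp; leave it. Origin at the centre of its underside.
- jar_cap: White screw cap, 40 mm across, 12 mm high, lying near the ramp; leave it. Origin at the centre of its underside.
- pen: Dark pen with a grey cap, 135 mm long, 12 mm high, lying right of the reader; leave it. Origin at the middle of its underside, x along it.
- phone: Black phone lying flat, 74 x 152 x 9 mm, right of the work; leave it. Origin at the centre of its underside.
- clipboard: Clipboard with a sheet of labels, 225 x 315 x 14 mm, left of the work; leave it. Origin at the centre of its underside.

How it is judged:
By the outcome, as a careful person would: the job done as asked, in the order asked, and still so for the second after the job is handed in, while the arm keeps its last pose, push and grip.
It also fails if it takes over 32 s, if anything falls off the work surface, if the arm or the gripper's body presses on something with over 40 N, if the wrist force passes 120 N, or if a joint passes its speed limit or range.

### The arm

A 7-joint arm with a two-finger parallel gripper is mounted at the origin on the work surface. World frame = base frame: x ahead of the robot, y to its left, z up, the work surface at z = 0. Lengths are in m, angles in rad, forces in N, time in s.
With the tool pointing down it reaches from about 0.4 to 0.85 m from the base axis. Payload 10.4 kg.
Tool frame: the origin (TCP) lies between the finger pads; the fingertips stand tip_extent ahead of it and the grasp point (between the pads) lies 2 mm behind it (tip_extent is the distance from the TCP to the fingertips, in m); z points along the fingers, y is the direction in which the jaws open and shut (so a half turn about z gives the same grasp; the last joint's range is limited). The gripper opens to 87 mm and grips with 3 to 60 N. Pads are 19 mm wide; open, the fingers measure 117 mm over their backs; the gripper's body (75 mm by 190 mm) begins 51 mm behind the grasp point.
Start: joints at [1.229, 0.332, -0.065, 1.46, 0.022, 1.35, -0.088], TCP at [0.196, -0.594, 0.24] pointing down, gripper open.
Joint ranges: [-2.6, 2.6], [-0.5, 2.12], [-1.47, 1.34], [0.16, 2.42], [-1.27, 4.41], [0.06, 2.06], [-2.6, 2.6]. Speed limits (rad/s): [2.22, 2.22, 2.79, 2.79, 3.14, 3.14, 3.14].

### API

Orientations are given as a unit quaternion [x, y, z, w].
In Python, from bench import read_state, camera, camera_params, close_job, tip_extent gives the robot as it stands. The module is installed in compiled form; this text tells all that it offers.
- The arm moves only by the tool send_rows, never from a script. Its argument "steps" is a list of rows, each a list of 7 numbers: the turn, a rotation vector about the tool's x, y, z in degrees, then the shift along the tool's x, y, z in m, then the gripper's target within -1 to 1 (shut at 1, half-way at 0, fully open at -1). In form: [[ax, ay, az, x, y, z, jaw], ...]. A call has exactly 10 rows; each row shifts and turns the pose as measured when the row begins, along the tool's axes as they then stand; what a row does not reach is not made up. A row lasts 1/10 s, in which the tool goes at most 50 mm and 8.59 degrees, less where a joint would pass 70% of its speed; a pose out of reach is approached as far as the arm can. A call with a gripper value outside its range is refused whole. The fingers move at their own pace and stop on an object; "force" is the grip in N (left out, the last holds). Time passes only in rows, so rows that do not move let the fingers close, or fill a call up. It gives the time, the measured TCP pose, the force and the opening at its end, in the units of the state.
- read_state(): the state, without advancing time (a new reading comes with each control period).
- camera(name): name is "scene" or "top"; returns (picture, depth): 480x640x3 uint8, blue, green, red; 480x640 float32, m along the optical axis (not along the pixel's ray), 0 where there is no reading.
- camera_params(name): a dict with "camera_matrix" (3x3 intrinsics, pixels), "world_from_camera" (4x4, takes a point from camera to world coordinates). Camera axes: x right, y down, z forward; pixel columns grow to the right and rows downward; lengths in m; the calibration is good to about 2 mm. A picture is of the moment at which its call begins. camera_params takes no time and is no camera call.
- close_job(): hands the job in, once; it reports no verdict.
The state is a dict: "time": time; "joint_positions": joint angles; "joint_vel": joint speeds; "joint_torque": joint torques, N m; "ee_pos": TCP position; "eef_rot": TCP orientation; "ft_force": force on the tool from outside, world axes, zero at the start; "torque": the same for the moment, N m; "width": finger opening in m.
Only numpy, scipy, OpenCV 4.12 (cv2) and the standard library are available. Lean on these libraries where they do the work, as an engineer would, in place of code of your own. Each camera call takes 0.05 s, during which the arm holds its last target.

## Working session

There is one attempt and no reset: what is moved stays moved. The work goes in short steps, Python scripts to look and compute and a tool call to move; the robot and the scene stay as the last step left them, time stands still between calls to the robot, and variables do not carry over. Pictures are saved under pics/ and viewed, and the job is handed in when it is done.

Besides the shell and the picture viewer there is one more tool, called after "Emit:" as name([rows], argument=value, ...), one row to a line, values as JSON. send_rows: Moves the arm, as the interface text tells. Its arguments: {"type":"object","properties":{"steps":{"type":"array"},"force":{"type":"number"}},"required":["steps"]}

```bash
mkdir -p pics; ls
python3 - <<'E'
from bench import *
import cv2,numpy as np
s=read_state();print({k:np.round(v,3).tolist() for k,v in s.items()});print(tip_extent if not callable(tip_extent) else tip_extent())
for n in("scene","top"):
    p,d=camera(n);cv2.imwrite(f"pics/{n}0.png",p);np.save(f"pics/{n}0.npy",d);q=camera_params(n);print(n,np.round(q["camera_matrix"],2).tolist(),np.round(q["world_from_camera"],4).tolist())
E
```

```text
pics
{'time': 0.0, 'joint_positions': [1.229, 0.333, -0.065, 1.461, 0.022, 1.35, -0.088], 'joint_vel': [-0.0, 0.001, -0.001, 0.002, -0.0, 0.001, 0.001], 'joint_torque': [0.001, -62.327, 0.025, -38.989, -0.061, 0.04, 0.0], 'ee_pos': [0.196, -0.593, 0.239], 'eef_rot': [0.987, 0.159, -0.0, -0.001], 'ft_force': [0.282, 0.022, -0.028], 'torque': [0.017, 0.015, 0.033], 'width': 0.087}
0.017
scene [[576.17, 0.0, 316.2], [0.0, 576.17, 234.05], [0.0, 0.0, 1.0]] [[0.3816, 0.5812, -0.7187, 1.6817], [0.9242, -0.2282, 0.3062, -0.4223], [0.014, -0.7811, -0.6242, 1.0434], [0.0, 0.0, 0.0, 1.0]]
top [[448.3, 0.0, 314.4], [0.0, 448.3, 241.51], [0.0, 0.0, 1.0]] [[0.0755, -0.9754, 0.2069, 0.3283], [-0.9971, -0.0741, 0.0146, 0.0319], [0.0011, -0.2074, -0.9782, 1.1635], [0.0, 0.0, 0.0, 1.0]]
```

View pics/scene0.png

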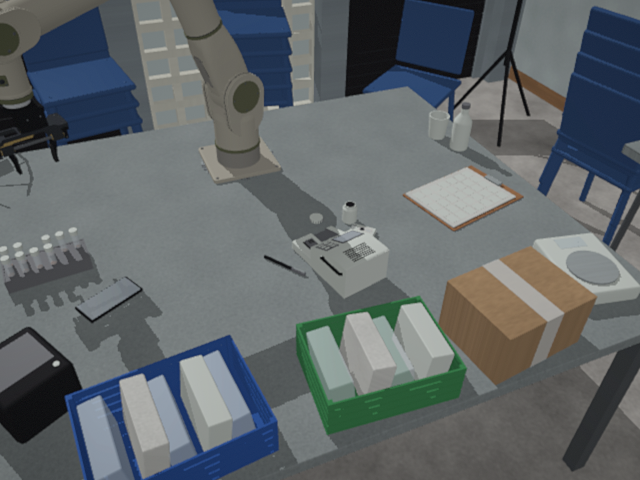

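View pics/top0.png

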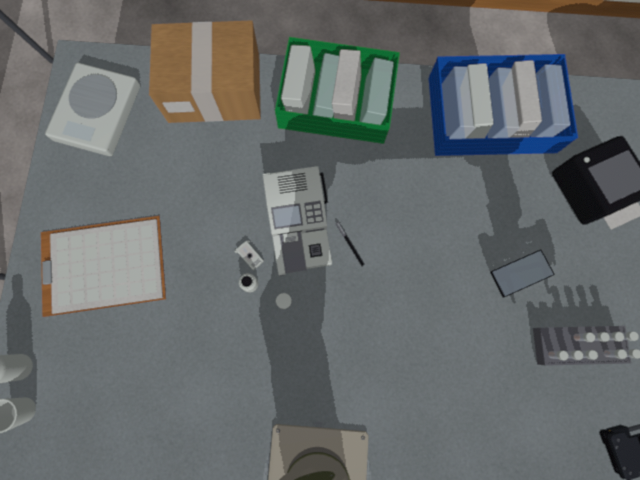

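The top view shows the reader at about (297,220), with its ramp end towards the robot at row ~270 and the key near (316,250). The spare is at (249,253), the jar at (247,283), the cap at (284,300) and the pen at (349,243). I'll zoom in for detail.

Run:
```python
import cv2
p=cv2.imread("pics/top0.png")[155:315,225:375];cv2.imwrite("pics/topz.png",cv2.resize(p,None,fx=3.7,fy=3.7,interpolation=cv2.INTER_CUBIC))
p=cv2.imread("pics/scene0.png")[190:310,250:400];cv2.imwrite("pics/scenez.png",cv2.resize(p,None,fx=5,fy=5,interpolation=cv2.INTER_CUBIC))
```

```text
(no output)
```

View pics/topz.png

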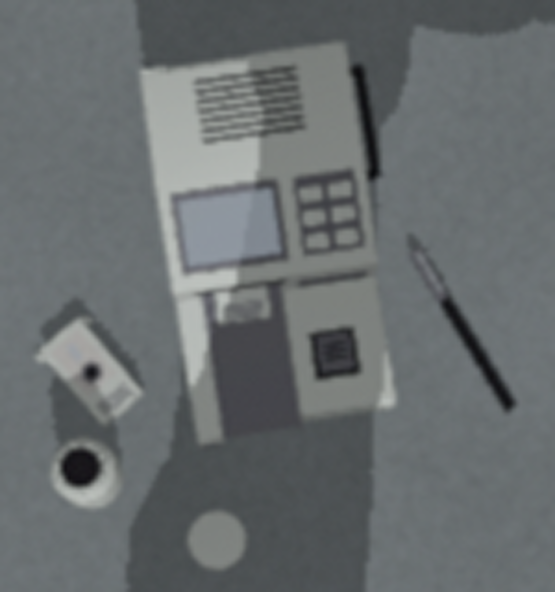

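View pics/scenez.png

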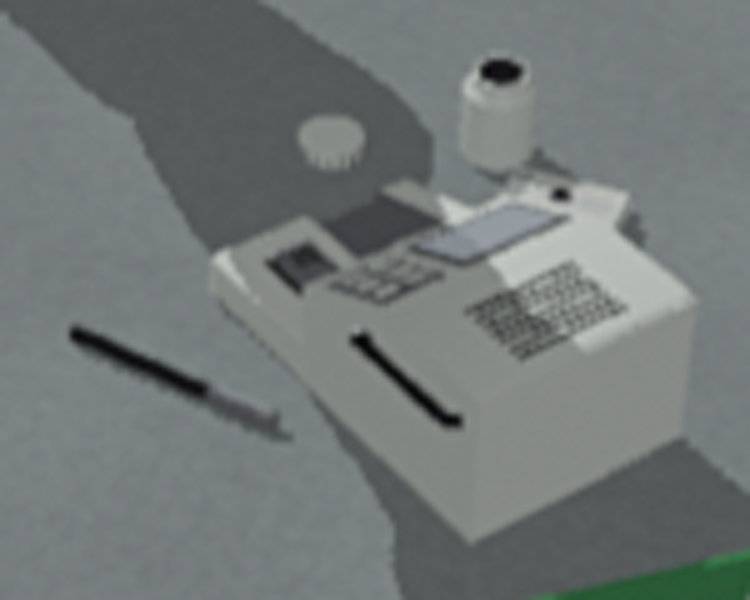

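```bash
cat > h.py <<'E'
import numpy as np
from bench import camera_params
def cast(n,uv,z):
    q=camera_params(n);K=np.array(q["camera_matrix"]);T=np.array(q["world_from_camera"])
    r=T[:3,:3]@np.linalg.solve(K,[uv[0],uv[1],1]);o=T[:3,3]
    return o+r*(z-o[2])/r[2]
def proj(n,P):
    q=camera_params(n);K=np.array(q["camera_matrix"]);T=np.array(q["world_from_camera"])
    c=T[:3,:3].T@(np.array(P)-T[:3,3]);c=K@c;return c[:2]/c[2]
E
python3 - <<'E'
from h import *
pts=[("top",(335,352),(-50,-58,39)),("top",(140,70),(150,45,100)),("top",(347,42),(150,-95,100)),
("top",(222,440),(-97,28,14)),
("top",(300,424),(-90,-28,31)),("top",(394,405),(-90,-95,25)),
("scene",(697,297),(150,45,100)),("scene",(470,392),(150,-95,100)),("scene",(472,543),(150,-95,0)),("scene",(685,438),(150,45,0)),("scene",(304,265),(-50,-58,39))]
A=[];B=[]
for n,(X,Y),r in pts:
    f,u0,v0=(3.7,225,155) if n=="top" else (5,250,190)
    w=cast(n,((X+.5)/f-.5+u0,(Y+.5)/f-.5+v0),r[2]/1000);A.append(r[:2]);B.append(w[:2])
A=np.array(A)/1000;B=np.array(B)
def fit(A,B):
    a=A-A.mean(0);b=B-B.mean(0);th=np.arctan2((a[:,0]*b[:,1]-a[:,1]*b[:,0]).sum(),(a*b).sum())
    R=np.array([[np.cos(th),-np.sin(th)],[np.sin(th),np.cos(th)]]);return th,R,B.mean(0)-R@A.mean(0)
for sel in (range(len(A)),range(6),range(6,11)):
    sel=list(sel);th,R,t=fit(A[sel],B[sel]);print(np.degrees(th),t.round(4));print(((B-(A@R.T+t))@R*1000).round(1).tolist())
E
```

```text
12.812024309850404 [0.5811 0.1129]
[[-0.4, -0.2], [-0.3, 0.6], [-1.0, -1.1], [1.1, 0.3], [-5.3, 0.9], [-0.8, 1.4], [2.2, -0.8], [-5.7, -0.2], [0.3, 1.9], [2.0, 3.2], [7.8, -6.0]]
12.544519334974606 [0.5801 0.113 ]
[[0.8, -0.7], [0.5, 1.0], [0.4, -0.7], [2.0, -0.5], [-4.2, 0.1], [0.6, 0.7], [2.9, -0.3], [-4.3, 0.1], [1.7, 2.3], [2.8, 3.6], [9.1, -6.5]]
13.546890144848195 [0.5824 0.1114]
[[-2.0, 2.3], [-0.6, 0.5], [-3.2, -1.2], [0.6, 3.3], [-6.5, 3.9], [-2.9, 4.4], [1.8, -0.9], [-7.9, -0.3], [-1.8, 1.8], [1.7, 3.0], [6.1, -3.6]]
```

Run:
```python
from h import *
import cv2
th=np.radians(12.6);R=np.array([[np.cos(th),-np.sin(th)],[np.sin(th),np.cos(th)]]);t=np.array([.5802,.113])
W=lambda x,y,z:np.r_[R@(np.array([x,y])/1000)+t,z/1000]
def rz(x):return 39.5+x*np.tan(np.radians(15))
polys=[[(-63,-70,39),(-63,-46,39),(-37,-46,39),(-37,-70,39)],[(-97,-28,13.5),(-97,28,13.5),(0,28,39.5),(0,-28,39.5)],[(-90,-95,31),(-90,-28,31),(0,-28,31),(0,-95,31)],[(150,45,100),(150,-95,100),(70,-95,100),(70,45,100)],
 [(-18+0,-18,50),(-18,18,50),(0,18,54),(0,-18,54)]]
for n,f,u0,v0,w,h in(("top",5,250,190,110,110),("scene",6,270,200,130,100)):
    p=cv2.imread(f"pics/{n}0.png")[v0:v0+h,u0:u0+w];p=cv2.resize(p,None,fx=f,fy=f,interpolation=cv2.INTER_CUBIC)
    for q in polys:
        c=np.array([(proj(n,W(*a))-[u0,v0]+.5)*f-.5 for a in q]);cv2.polylines(p,[c.round().astype(np.int32)],True,(0,0,255),1)
    cv2.imwrite(f"pics/ov_{n}.png",p)
d=np.load("pics/top0.npy")
for a in [(-50,-58,39),(-75,-80,31),(-70,0,20),(-40,0,29),(110,-30,100),(-120,100,0),(-150,-60,0)]:
    u=proj("top",W(*a)).round().astype(int);q=camera_params("top");dd=np.median(d[u[1]-1:u[1]+2,u[0]-1:u[0]+2]);P=np.array(q["world_from_camera"])@np.r_[np.linalg.solve(q["camera_matrix"],[u[0],u[1],1])*dd,1];print(a,P.round(4)[:3],W(*a).round(4))
```

```text
(-50, -58, 39) [0.5444 0.0454 0.0381] [0.5441 0.0455 0.039 ]
(-75, -80, 31) [0.5243 0.0182 0.031 ] [0.5245 0.0186 0.031 ]
(-70, 0, 20) [0.512  0.0973 0.0216] [0.5119 0.0977 0.02  ]
(-40, 0, 29) [0.5417 0.1047 0.0288] [0.5412 0.1043 0.029 ]
(110, -30, 100) [0.6933 0.1068 0.0994] [0.6941 0.1077 0.1   ]
(-120, 100, 0) [ 4.406e-01  1.833e-01 -3.000e-04] [0.4413 0.1844 0.    ]
(-150, -60, 0) [ 0.4476  0.0224 -0.0008] [0.4469 0.0217 0.    ]
```

View pics/ov_top.png

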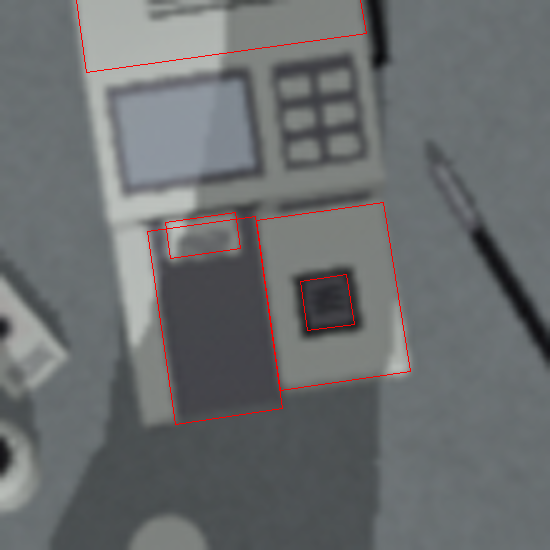

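View pics/ov_scene.png

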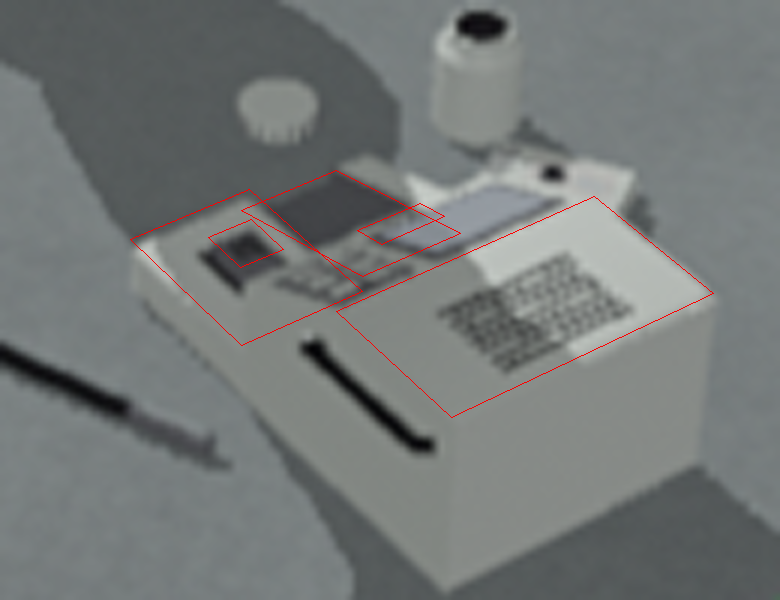

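The overlay in the top view matches the key (325,302 in the zoom), the ramp and the roof to about 1 mm. In the scene view it is off by a few mm, and depth agrees with the top view. The plan is jaws half open (fingers about 58 mm apart) with tool y across the reader, one tip over the key and the other on the ramp centre line.

```bash
cat > goal.py <<'E'
from h import *
from bench import read_state
from scipy.spatial.transform import Rotation as Ro
import sys
th=np.radians(12.6);R=np.array([[np.cos(th),-np.sin(th)],[np.sin(th),np.cos(th)]]);t=np.array([.5802,.113])
def go(x,y,ztip):
    s=read_state();p=np.array(s["ee_pos"]);r=Ro.from_quat(s["eef_rot"])
    g=np.r_[R@[x/1000,y/1000]+t,ztip/1000+.017]
    gr=Ro.from_matrix(np.c_[[np.cos(th),np.sin(th),0],[np.sin(th),-np.cos(th),0],[0,0,-1]])
    print("t",s["time"],"w",round(s["width"],4),"F",np.round(s["ft_force"],2),"p",p.round(4),"reader",(R.T@(p[:2]-t)*1000).round(1),"tip z",round((p[2]-.017)*1000,1))
    print("shift",(r.inv().apply(g-p)).round(4),"turn",np.degrees((r.inv()*gr).as_rotvec()).round(2))
go(*map(float,sys.argv[1:]))
E
python3 goal.py -50 -29 180
```

```text
t 0.1 w 0.0869 F [-1.34  0.42 -0.22] p [ 0.1958 -0.5932  0.2388] reader [-529.2 -605.4] tip z 221.8
shift [ 0.5337 -0.5262  0.0425] turn [-0.07  0.    5.66]
```

Emit:
send_rows([
  [0,0,0.6,0.038,-0.018,0,0],
  [0,0,0.6,0.038,-0.018,0,0],
  [0,0,0.6,0.038,-0.018,0,0],
  [0,0,0.6,0.038,-0.018,0,0],
  [0,0,0.6,0.038,-0.018,0,0],
  [0,0,0.6,0.038,-0.018,0,0],
  [0,0,0.6,0.038,-0.018,0,0],
  [0,0,0.6,0.038,-0.018,0,0],
  [0,0,0.6,0.038,-0.018,0,0],
  [0,0,0.6,0.038,-0.018,0,0],
], force=20)

```text
time: 1.1
ee_pos: [0.518, -0.3136, 0.2339]
eef_rot: [0.995, 0.098, -0.004, -0.002]
ft_force: [-0.3, -0.6, -0.5]
width: 0.0436
```

```bash
python3 goal.py -50 -29 180
```

```text
t 1.1 w 0.0436 F [-0.31 -0.63 -0.5 ] p [ 0.518  -0.3136  0.2339] reader [-153.7 -402.8] tip z 216.9
shift [ 0.0949 -0.376   0.0382] turn [-0.3   0.39 -1.39]
```

Emit:
send_rows([
  [0,0,-0.2,0.01,-0.038,0.004,0],
  [0,0,-0.2,0.01,-0.038,0.004,0],
  [0,0,-0.2,0.01,-0.038,0.004,0],
  [0,0,-0.2,0.01,-0.038,0.004,0],
  [0,0,-0.2,0.01,-0.038,0.004,0],
  [0,0,-0.2,0.01,-0.038,0.004,0],
  [0,0,-0.2,0.01,-0.038,0.004,0],
  [0,0,0,0.01,-0.038,0.004,0],
  [0,0,0,0.01,-0.038,0.004,0],
  [0,0,0,0.01,-0.034,0.004,0],
])

```text
time: 2.1
ee_pos: [0.5369, 0.0918, 0.1905]
eef_rot: [0.994, 0.111, -0.006, -0.004]
ft_force: [0.3, 0.3, 0.0]
width: 0.0436
```

```bash
python3 goal.py -50 -29 80
```

```text
t 2.1 w 0.0436 F [0.32 0.27 0.03] p [0.5369 0.0918 0.1905] reader [-46.9 -11.3] tip z 173.5
shift [-0.0022  0.0185  0.0934] turn [-0.47  0.59  0.15]
```

Emit:
send_rows([
  [-0.1,0.1,0,0,0.004,0.01,0],
  [-0.1,0.1,0,-0.001,0.004,0.01,0],
  [-0.1,0.1,0,0,0.004,0.01,0],
  [-0.1,0.1,0,-0.001,0.003,0.01,0],
  [-0.1,0.1,0,0,0.002,0.01,0],
  [0,0.1,0.1,0,0.001,0.01,0],
  [0,0,0,0,0,0.01,0],
  [0,0,0,0,0,0.01,0],
  [0,0,0,0,0,0.008,0],
  [0,0,0,0,0,0.004,0],
])

```text
time: 3.1
ee_pos: [0.5372, 0.0747, 0.09]
eef_rot: [0.994, 0.111, -0.001, -0.0]
ft_force: [0.2, 0.0, -0.3]
width: 0.0434
```

```bash
python3 goal.py -50 -29 55
python3 - <<'E'
from bench import *
import cv2,numpy as np
for n,f,u0,v0,w,h in(("top",5,245,185,120,115),("scene",5,240,170,150,120)):
    p,d=camera(n);np.save(f"pics/{n}1.npy",d);cv2.imwrite(f"pics/{n}1.png",p);p=p[v0:v0+h,u0:u0+w];cv2.imwrite(f"pics/{n}1z.png",cv2.resize(p,None,fx=f,fy=f,interpolation=cv2.INTER_CUBIC))
E
```

```text
t 3.1 w 0.0434 F [ 0.16  0.   -0.33] p [0.5372 0.0747 0.09  ] reader [-50.3 -28. ] tip z 73.0
shift [0.0003 0.001  0.018 ] turn [-0.03  0.07  0.2 ]
```

View pics/top1z.png

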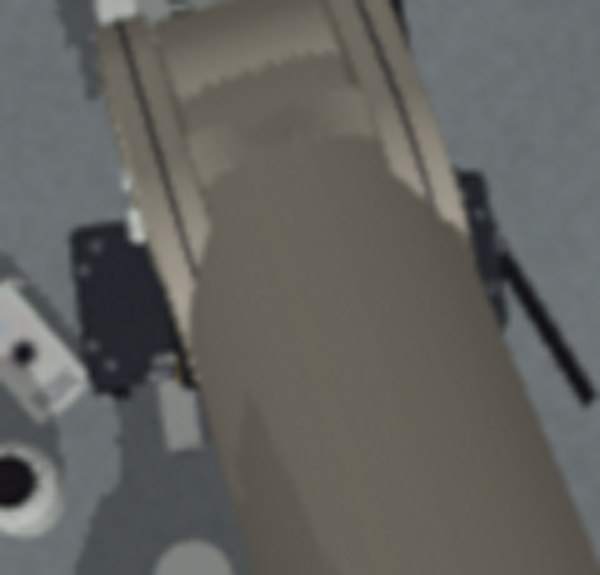

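View pics/scene1z.png

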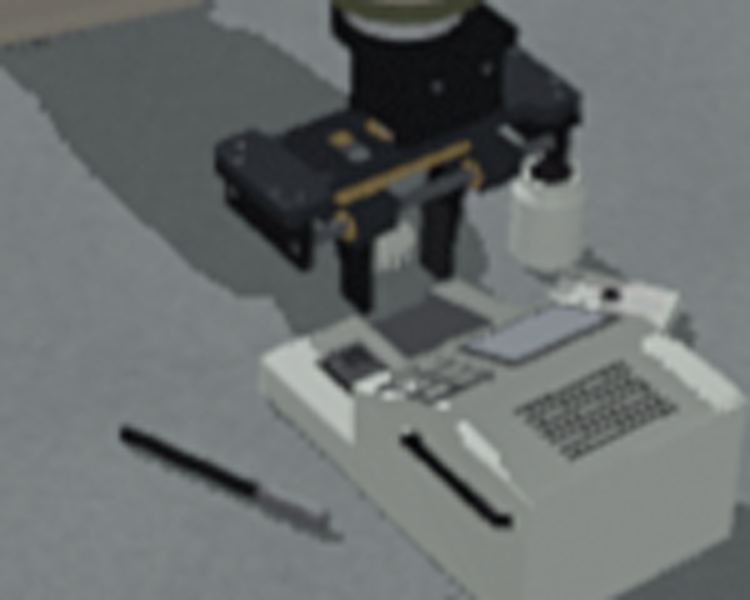

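The scene view shows the key-side tip at about (360,305) hanging above the key at (350,365). The ramp-side tip at (437,272) is above the ramp centre. I'll come down to just above the key.

Emit:
send_rows([
  [0,0,0,0,0.001,0.005,0],
  [0,0,0,0,0,0.005,0],
  [0,0,0,0,0,0.005,0],
  [0,0,0,0,0,0.005,0],
  [0,0,0,0,0,0.004,0],
  [0,0,0,0,0,0.003,0],
  [0,0,0,0,0,0.001,0],
  [0,0,0,0,0,0,0],
  [0,0,0,0,0,0,0],
  [0,0,0,0,0,0,0],
])

```text
time: 4.2
ee_pos: [0.5383, 0.0742, 0.0611]
eef_rot: [0.994, 0.112, 0.0, -0.0]
ft_force: [-1.1, -0.6, 0.8]
width: 0.0435
```

```bash
python3 goal.py -50 -29 33.5
python3 - <<'E'
from bench import *
import cv2,numpy as np
for n,f,u0,v0,w,h in(("scene",5,240,170,150,120),):
    p,d=camera(n);np.save(f"pics/{n}2.npy",d);cv2.imwrite(f"pics/{n}2.png",p);p=p[v0:v0+h,u0:u0+w];cv2.imwrite(f"pics/{n}2z.png",cv2.resize(p,None,fx=f,fy=f,interpolation=cv2.INTER_CUBIC))
E
```

```text
t 4.2 w 0.0435 F [-1.12 -0.64  0.78] p [0.5383 0.0742 0.0611] reader [-49.3 -28.7] tip z 44.1
shift [-0.0007  0.0003  0.0106] turn [-0.02 -0.05  0.23]
```

View pics/scene2z.png

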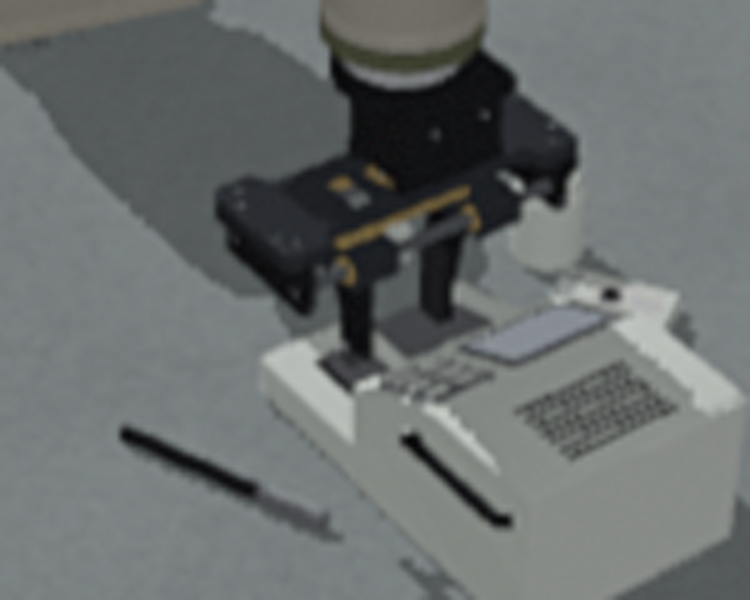

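Run:
```python
from h import *
th=np.radians(12.6);R=np.array([[np.cos(th),-np.sin(th)],[np.sin(th),np.cos(th)]]);t=np.array([.5802,.113])
W=lambda x,y,z:np.r_[R@(np.array([x,y])/1000)+t,z/1000]
for P in [(-30,-124,112),(-12,-124,112),(-87,-124,112),(-50,66,112),(-12,66,112),(-50,-58,44),(-50,0,44)]:
    print(P,((proj("scene",W(*P))-[240,170])*5).round())
j=cast("top",(225+82/3.7,155+467/3.7),.058);print("jar",j,(R.T@(j[:2]-t)*1000).round())
for n,uv in(("spare",(225+92/3.7,155+370/3.7)),("cap",(225+217/3.7,155+540/3.7))):
    j=cast("top",uv,.012);print(n,(R.T@(j[:2]-t)*1000).round())
```

```text
(-30, -124, 112) [271. 307.]
(-12, -124, 112) [290. 325.]
(-87, -124, 112) [212. 252.]
(-50, 66, 112) [537. 169.]
(-12, 66, 112) [580. 203.]
(-50, -58, 44) [352. 343.]
(-50, 0, 44) [438. 307.]
jar [0.44942879 0.20663102 0.058     ] [-107.  120.]
spare [-33. 111.]
cap [-164.   39.]
```

Emit:
send_rows([
  [0,0,0,0,0,0.002,0],
  [0,0,0,0,0,0.002,0],
  [0,0,0,0,0,0.002,0],
  [0,0,0,0,0,0.002,0],
  [0,0,0,0,0,0.002,0],
  [0,0,0,0,0,0.001,0],
  [0,0,0,0,0,0.0005,0],
  [0,0,0,0,0,0,0],
  [0,0,0,0,0,0,0],
  [0,0,0,0,0,0,0],
])

```text
time: 5.25
ee_pos: [0.5388, 0.0743, 0.0502]
eef_rot: [0.994, 0.112, 0.001, 0.0]
ft_force: [-1.3, 0.4, 4.1]
width: 0.0433
```

```bash
python3 goal.py -50 -29 33
python3 - <<'E'
from bench import *
import cv2,numpy as np
for n,f,u0,v0,w,h in(("scene",5,240,170,150,120),):
    p,d=camera(n);np.save(f"pics/{n}3.npy",d);cv2.imwrite(f"pics/{n}3.png",p);p=p[v0:v0+h,u0:u0+w];cv2.imwrite(f"pics/{n}3z.png",cv2.resize(p,None,fx=f,fy=f,interpolation=cv2.INTER_CUBIC))
E
```

```text
t 5.25 w 0.0433 F [-1.26  0.43  4.11] p [0.5388 0.0743 0.0502] reader [-48.9 -28.7] tip z 33.2
shift [-0.0011  0.0003  0.0002] turn [ 0.06 -0.09  0.28]
```

View pics/scene3z.png

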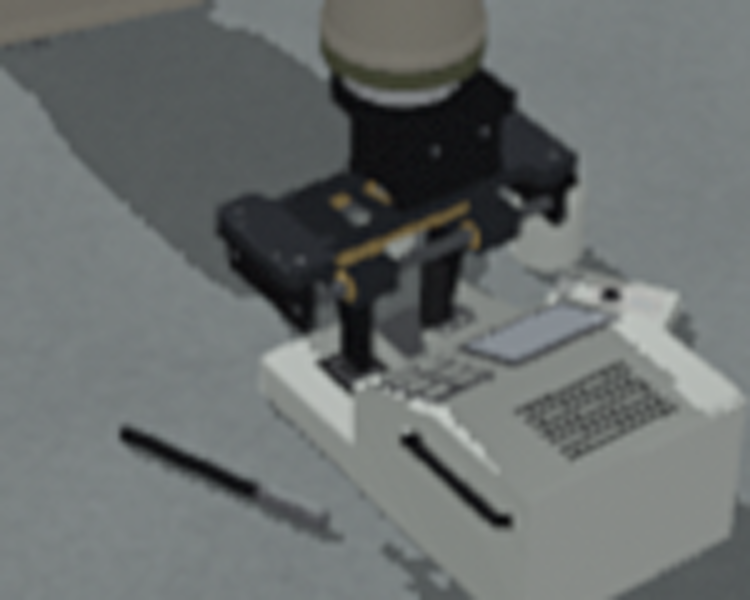

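Run:
```python
import cv2,numpy as np
f=10;o=[]
for k in(2,3):
    p=cv2.imread(f"pics/scene{k}.png")[218:248,305:345];o.append(cv2.resize(p,None,fx=f,fy=f,interpolation=cv2.INTER_CUBIC))
cv2.imwrite("pics/cmp.png",np.hstack(o))
```

```text
(no output)
```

View pics/cmp.png

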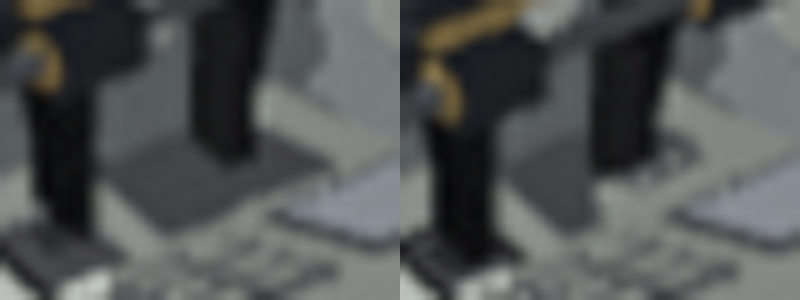

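Run:
```python
from h import *
import cv2
th=np.radians(12.6);R=np.array([[np.cos(th),-np.sin(th)],[np.sin(th),np.cos(th)]]);t=np.array([.5802,.113])
W=lambda x,y,z:np.r_[R@(np.array([x,y])/1000)+t,z/1000]
d=np.load("pics/scene3.npy");d2=np.load("pics/scene2.npy");p3=cv2.imread("pics/scene3.png");p2=cv2.imread("pics/scene2.png")
q=camera_params("scene");K=np.array(q["camera_matrix"]);T=np.array(q["world_from_camera"])
for v in range(228,240):
  for u in range(322,338,3):
    P=lambda dd:(lambda w:np.r_[R.T@(w[:2]-t),w[2]]*1000)((T@np.r_[np.linalg.solve(K,[u,v,1])*dd,1])[:3])
    if abs(int(p3[v,u].sum())-int(p2[v,u].sum()))>60: print(u,v,P(d2[v,u]).round(),P(d[v,u]).round(),p2[v,u],p3[v,u])
```

```text
331 228 [-79.  34.  22.] [-36.   1.  65.] [137 141 136] [100 102  99]
331 229 [-74.  30.  23.] [-73.  29.  25.] [137 142 136] [112 115 110]
325 233 [-76.  11.  16.] [-48. -10.  44.] [58 55 53] [24 23 22]
334 233 [-48.  22.  30.] [-33.  10.  45.] [69 66 66] [92 92 89]
337 233 [-38.  25.  35.] [-44.  29.  29.] [104 106 102] [132 135 130]
325 234 [-71.   7.  18.] [-49.  -9.  39.] [71 68 66] [23 22 21]
334 234 [-49.  22.  25.] [-32.   9.  43.] [68 64 64] [109 111 107]
337 234 [-40.  26.  29.] [-24.  13.  46.] [80 79 76] [130 134 130]
331 235 [-55.  17.  20.] [-30.  -3.  46.] [71 67 66] [95 96 93]
334 235 [-43.  18.  27.] [-23.   2.  48.] [74 72 70] [131 135 130]
337 235 [-19.  10.  47.] [-16.   7.  50.] [100 102  98] [123 127 124]
325 236 [-61.  -0.  20.] [-59.  -2.  22.] [71 68 66] [114 118 114]
328 236 [-57.   7.  19.] [-34. -10.  42.] [71 67 65] [107 108 105]
331 236 [-44.   8.  28.] [-24.  -7.  48.] [71 68 66] [122 125 121]
334 236 [-38.  14.  29.] [-21.   1.  47.] [95 96 93] [129 133 130]
325 237 [-58.  -3.  20.] [-35. -20.  43.] [72 69 68] [138 142 137]
328 237 [-52.   4.  21.] [-25. -17.  48.] [71 67 66] [125 128 123]
331 237 [-42.   7.  26.] [-16. -13.  52.] [93 94 91] [132 136 131]
325 238 [-51.  -7.  23.] [-38. -17.  36.] [69 66 65] [124 127 122]
328 238 [-44.  -2.  25.] [-20. -21.  50.] [83 82 79] [133 137 133]
325 239 [-46. -11.  25.] [-31. -22.  39.] [70 67 65] [114 117 112]
```

The pictures and depth show the cartridge is out: new white surface at reader x about -16 to -38 mm, z about 43–52 mm, up against the ramp finger. One hold call to confirm that it stays.

Emit:
send_rows([
  [0,0,0,0,0,0,0],
  [0,0,0,0,0,0,0],
  [0,0,0,0,0,0,0],
  [0,0,0,0,0,0,0],
  [0,0,0,0,0,0,0],
  [0,0,0,0,0,0,0],
  [0,0,0,0,0,0,0],
  [0,0,0,0,0,0,0],
  [0,0,0,0,0,0,0],
  [0,0,0,0,0,0,0],
])

```text
time: 6.3
ee_pos: [0.5388, 0.0743, 0.0502]
eef_rot: [0.994, 0.112, 0.001, 0.0]
ft_force: [-0.9, -0.7, 4.2]
width: 0.0436
```

```bash
python3 goal.py -50 -29 33
python3 - <<'E'
from bench import *
import cv2,numpy as np
p,d=camera("scene");cv2.imwrite("pics/scene4.png",p)
a=[cv2.resize(cv2.imread(f"pics/scene{k}.png")[205:255,300:350],None,fx=8,fy=8,interpolation=cv2.INTER_CUBIC) for k in(3,4)]
cv2.imwrite("pics/cmp2.png",np.hstack(a))
E
```

```text
t 6.3 w 0.0436 F [-0.92 -0.66  4.22] p [0.5388 0.0743 0.0502] reader [-48.9 -28.8] tip z 33.2
shift [-0.0011  0.0002  0.0002] turn [ 0.06 -0.09  0.28]
```

View pics/cmp2.png

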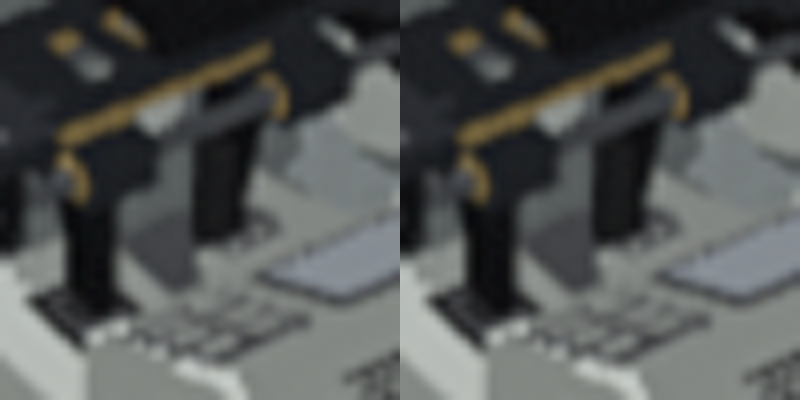

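The two frames, about 1 s apart, look the same: the cartridge rests against the ramp finger at about (230,240) and the key is held down at about (90,300).

```bash
python3 -c "
from bench import close_job
print(close_job())"
```

```text
the job is handed in; nothing more can be done
None
```

The eject key is pressed and the cartridge is out of its catch, stopped on the ramp by the other finger. I handed the job in at about 6.4 s with both fingers still in place.

I set the jaws half open so one fingertip sat over the key and the other on the ramp's centre line, then pressed straight down.

**Last checks**
- **Key:** the fingertips were at 33.2 mm, so the key was about 6 mm down. The upward force was steady at 4.2 N.
- **Cartridge:** depth puts its front at about x = -39 mm against the finger, so its origin is near -4 mm. That is past the +9 mm release point and still well up the ramp. Pictures and arm pose did not change over a 1 s hold.
- **Other objects:** the arm and gripper stayed clear of everything else on the table.

**Checks that disagreed or were unclear**
- **Sideways force:** the wrist reading was too noisy (about ±1 N) to confirm the ejector's 2.5 N push on the finger, so the trapping rests on the pictures and depth.
- **Reader pose:** the scene camera disagreed with the top view by a few mm. I used the top view because depth readings agreed with it.

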